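Let the trolley down the gravity rail track and catch it without toppling its load

ROBOT

A 6-joint arm with a two-finger parallel gripper is mounted at the origin on the work surface. World frame = base frame: x ahead of the robot, y to its left, z up, the work surface at z = 0. Lengths are in m, angles in rad, forces in N, time in s.
With the tool pointing down it reaches from about 0.35 to 0.775 m from the base axis. Payload 5.5 kg.
Tool frame: the origin (TCP) lies between the finger pads; the fingertips stand 19 mm ahead of it and the grasp point (between the pads) is the TCP; z points along the fingers, y is the line along which they close (so a half turn about z gives the same grasp; the last joint's range is limited). The gripper opens to 85 mm and grips with 20 to 120 N. Pads are 22 mm wide; open, the fingers measure 114 mm over their backs; the gripper's body (76 mm by 85 mm) begins 54 mm behind the grasp point. The pads swing forward as they close: fully open they stand 13 mm farther back than shut.
Start: joints at [-1.335, 0.313, 0.046, 1.304, 0, 1.431], TCP at [0.211, -0.535, 0.229] pointing down, gripper open.
Joint ranges: [-2.76, 2.76], [-0.86, 1.69], [-1.03, 1.26], [-2.2, 2.34], [-1.47, 1.5], [-3.14, 3.14]. Speed limits (rad/s): [2.57, 2.57, 3.14, 3.14, 3.14, 3.14].

INTERFACE

Orientations are given as a unit quaternion [w, x, y, z].
In Python, from workcell import env gives the robot as it stands.
- The arm moves only by the shell command python3 -m pendant 'ROWS' [FORCE]. ROWS is JSON, a list of rows, each an object with "travel": the shift along the tool's x, y, z scaled (see below), a list of three; "rot": the turn, a rotation vector about the tool's x, y, z scaled (see below), a list of three; "fingers": the opening, from -1 (shut) to 1 (fully open). In form: [{"travel": [dx, dy, dz], "rot": [wx, wy, wz], "fingers": fingers}, ...]. A call has 1 to 10 rows; each row is the pose to reach, as a shift and turn from the pose commanded when the call began, along the tool's axes at that moment; what a row does not reach only later rows make up. The controller multiplies each number of a shift by 0.12 m and each number of a turn by 60 degrees. A row lasts 1/10 s, in which the tool goes at most 50 mm and 8.59 degrees, less where a joint would pass 70% of its speed; a pose out of reach is approached as far as the arm can. A call with a number of a shift or a turn outside -1 to 1 is refused whole. A call with a gripper value outside its range is refused whole. The fingers move at their own pace and stop on an object; FORCE is the grip in N (left out, the last holds). Time passes only in rows, so rows that repeat a pose let the fingers close. It gives the time, the measured TCP pose, the force, the opening and the grip force at its end, in the units of the state.
- env.get_state(): the state, without advancing time (a new reading comes with each control period).
- env.read_camera(name): name is "scene" or "top" or "wrist"; returns (picture, depth): 480x640x3 uint8, blue, green, red; 480x640 float32, m along the optical axis (not along the pixel's ray), 0 where there is no reading.
- env.camera_model(name): a dict with "fovy" (degrees; the focal length in pixels is half the picture's height over the tangent of half this angle, whatever the lens; pixels are square), "cx", "cy" (the principal point, pixels), "rvec" (rotation vector, rad) and "tvec" (3), from world to camera coordinates, as OpenCV has them; the wrist camera has in their place "T_tool_cam" (4x4, takes a point from camera to tool coordinates, whose origin is the TCP and whose axes are the flange's). Camera axes: x right, y down, z forward; pixel columns grow to the right and rows downward; lengths in m; the calibration is good to about 2 mm. A picture is of the moment at which its call begins: read the wrist's pose just before it. camera_model takes no time and is no camera call.
- env.hand_in(): hands the job in; it is judged then, once.
Trained networks look in the newest picture that a camera, given by its name, has taken for a name from the list of things; names that differ only in an ending like _2 or _b are one class to them, and where a whole thing is asked for, a point or a joint stands for the part that bears it (a point fixed in the world has none). Each returns a list of dicts, best first, with "conf" (0 to 1); they miss things now and then, are a little off and sometimes report something else, mostly with a low value. They report only what shows in the picture. A call takes as long as a camera call. They do not tell look-alikes from the thing itself.
- env.outline_of(camera, target): "mask" (480x640 bool, what is visible of it) and "xy" ([column, row] in pixels, amid what is visible of it).
The state is a dict: "clock": time; "joint_pos": joint angles; "qvel": joint speeds; "tau": joint torques, N m; "tcp_pos": TCP position; "orientation": TCP orientation; "wrist_force": force on the tool from outside, world axes, zero at the start; "ft_torque": the same for the moment, N m; "finger_gap": finger opening in m; "grip_force": force on a finger pad.
Only numpy, scipy, OpenCV 4.12 (cv2) and the standard library are available. Lean on these libraries where they do the work, as an engineer would, in place of code of your own. Each camera call takes 0.05 s, during which the arm holds its last target. There are 200 camera calls.

TASK

Press the red paddle of the rail track down until the stop blade swings clear and the trolley, with two steel tubes standing loose on it, rolls off down the track by itself. Catch it by its blue front with the hand, going along with it so that it is braked smoothly and neither tube falls over, and bring it to a standstill short of the rubber end pads for a moment. Then let it down slowly until its front lies against the pads, and take the hand away; leave everything else on the bench where it is.

Things in the scene. Friction and masses are not known exactly. Their poses are not given: they have to be found in the camera images.
- track: Steel gravity track on a stand, fixed on the bench. Origin on the bench below its middle line; x across (paddle on the -x side), y uphill, z up. Two rails whose top rises by 0.060 rad towards +y and is 100 mm above the bench at y = 0; y from -262 to 500 mm. Upright guides on both sides, inner faces 139 mm apart, 28 mm above the rails, yellow in the lower half.
- trolley: Trolley, 220 mm long (y), 130 mm wide: frame with blue front apron downhill, four free-turning wheels (50 mm, wheel base 150 mm), plywood deck for the tubes 50 mm above the origin. 1.04 kg nominal without tubes (0.7..1.45). Origin on the rail plane midway between the wheels; y uphill, z up. At the start it stands against the red stop blade, origin at track y = 370 mm.
- apron (a point): Middle of the downhill face of the trolley's blue apron; the face to catch. The apron is 130 mm wide and 50 mm high, square to the rails, from 8 to 58 mm off them; this point is 33 mm off the rails and 112 mm downhill of the trolley's origin. At the start it is 0.50 m uphill of apron_stop along the slope.
- apron_stop (a point): Where the apron point is when the apron lies against both end pads: track y = -242 mm, 33 mm off the rails. The black rubber pads stand at x = 45..69 mm on either side, up to 55 mm off the rails, with 90 mm open between them for the fingers, also downhill of the pads. Beyond the lower end the bench is free for 100 mm. Its axes are those of the track.
- release (a joint): Turn of the rocker shaft, 0..0.75 rad. At the start (0..0.12) the red blade hangs before the apron's -x end; pressing the paddle raises it; at about 0.55 the trolley is free. Unchecked it rolls at first with 0.3 m/s2, to 0.12 m/s after 0.5 s, 0.22 after 1 s (150 mm on), 0.27 after 1.5 s (280 mm on), and hits the pads at 2.2 s. The shaft is stiff (5 N on the paddle) and stays put.
- paddle (a point): Middle of the top face of the red hand paddle (44 x 50 mm, 8 mm thick) on the shaft near the track's lower end. At joint value 0 it slopes up away from the shaft by 0.4 rad, 58 mm from the shaft's axis towards track -x and 32 mm above it (66 mm in all). It swings down round the shaft in an arc: 48 mm lower at 0.75, then sloping down by 0.35 rad.
- shaft (a point): Point on the axis of the 14 mm steel rocker shaft, beside the paddle. The shaft runs along the track at track x = -90 mm, 78 mm off the rails and parallel to them, in three bearing blocks at track y = -226, 80 and 415 mm (28 mm high, 20 mm wide, 26 mm long).
- post0: Stainless tube with an orange band, 30 mm diameter, 220 mm tall, 0.23 kg, standing loose on the trolley's deck, 165 to 190 mm uphill of the apron. Origin in the middle of its foot, z along it. It topples if the trolley changes speed by more than about 0.15 m/s at a blow, or brakes harder than about 1.3 m/s2.
- post1: A second tube, just like post0, standing loose beside it on the deck, 120 to 160 mm uphill of the apron. Origin in the middle of its foot, z along it.
- spray_can: Blue spray can with red cap and yellow label, 66 mm diameter, 190 mm high, standing on the right of the bench; to be left alone. Origin in the middle of its underside.
- wire_spool: Spool of copper-coloured welding wire with red flanges, 100 mm diameter, 61 mm high, on the right of the bench; to be left alone. Origin in the middle of its underside.
- weld_magnet: Red magnetic welding square, 100 mm, 18 mm thick, lying flat on the near left of the bench; to be left alone. Origin in the middle of its underside.
- hammer: Hammer lying on the near right of the bench; to be left alone. Origin below its middle.
- clamp: Steel and blue F-clamp, 290 mm long, lying flat on the left of the bench; to be left alone. Origin below its middle.
There are look-alikes about, which are no part of the job. What is shaped like the post0 but green is not meant.

How it is judged:
On the way, in this order (a step that is already met when the one before it is completed fails the run):
1. the trolley is released and rolls down the track (value of joint release above 0.45 rad and linear speed of trolley above 0.15 m/s).
2. the trolley is brought to a standstill short of the end pads (y of apron in the frame of apron_stop between 0.012 and 0.45 m and linear speed of trolley below 0.03 m/s), for 0.4 s.
At the end, for the whole second after the job is handed in: The trolley's apron lies against both end pads (apron point within 12 mm of apron_stop, trolley slower than 0.02 m/s) and both tubes stand upright on its deck (within 0.1 rad, their feet within 110 mm of the trolley's middle) (distance between apron and apron_stop below 0.012 m and linear speed of trolley below 0.02 m/s and angle between each of post0, post1's own z axis and vertical below 0.1 rad and horizontal distance between each of post0, post1 and trolley below 0.11 m); the robot touches nothing.
It fails at once if a tube on the trolley topples (angle between any of post0, post1's own z axis and vertical above 0.3 rad).
It fails at once if the trolley is tipped or leaves the track (angle between trolley's own z axis and vertical above 0.2 rad or height (world z) of trolley below 0.07 m).
It fails at once if the trolley runs into the end pads (y of apron in the frame of apron_stop below 0.01 m and linear speed of trolley above 0.14 m/s).
It fails at once if something else on the bench is moved by more than 25 mm (distance of any of spray_can, wire_spool, weld_magnet, hammer, clamp from where it was at the start of the episode above 0.025 m).
It also fails if it takes over 35 s, if anything falls off the work surface, if the arm or the gripper's body presses on something with over 40 N, if the wrist force passes 120 N, or if a joint passes its speed limit or range.

## Working session

There is one attempt and no reset: what is moved stays moved. The work goes in short steps, Python scripts to look and compute and a shell command to move; the robot and the scene stay as the last step left them, time stands still between calls to the robot, and variables do not carry over. Pictures are saved under pics/ and viewed, at most 10 in all, crops included, and the job is handed in when it is done.

```bash
ls; mkdir -p pics; cat > h.py <<'E'
import numpy as np, cv2
from workcell import env
from scipy.spatial.transform import Rotation as R
def shot(n,f=None):
    im,d=env.read_camera(n)
    if f: cv2.imwrite('pics/'+f,im)
    return im,d
def cloud(n,d):
    m=env.camera_model(n); f=240/np.tan(np.radians(m['fovy'])/2)
    v,u=np.mgrid[:480,:640]
    P=np.stack([(u-m['cx'])/f*d,(v-m['cy'])/f*d,d],-1)
    Rm=R.from_rotvec(np.ravel(m['rvec'])).as_matrix()
    W=(P-np.ravel(m['tvec']))@Rm
    W[d==0]=np.nan
    return W
E
python3 - <<'E'
from h import *
s=env.get_state(); print({k:np.round(v,3) for k,v in s.items()})
for n in('scene','top'):
    m=env.camera_model(n);print(m)
    im,d=shot(n,n+'1.png');W=cloud(n,d);np.save(n+'.npy',W)
    for t in('track','trolley','apron','paddle','shaft','post0','post1'):
        for o in env.outline_of(n,t)[:3]:
            k=o['mask'];p=W[k];print(n,t,round(o['conf'],2),np.round(o['xy']),k.sum(),np.round(np.nanmedian(p,0),3),np.round(np.nanpercentile(p,2,axis=0),3),np.round(np.nanpercentile(p,98,axis=0),3))
E
```

```text
pics
{'clock': np.float64(0.0), 'joint_pos': array([-1.335,  0.314,  0.045,  1.304,  0.   ,  1.431]), 'qvel': array([ 0.   , -0.001,  0.   ,  0.001, -0.   ,  0.   ]), 'tau': array([-1.0000e-03, -4.8063e+01,  2.9853e+01,  1.9000e-02, -0.0000e+00,
       -0.0000e+00]), 'tcp_pos': array([ 0.211, -0.534,  0.228]), 'orientation': array([-0.001,  0.982,  0.187, -0.   ]), 'wrist_force': array([-0.136,  0.289, -0.246]), 'ft_torque': array([ 0.007, -0.009,  0.074]), 'grip_force': np.float64(0.0), 'finger_gap': np.float64(0.086)}
{'fovy': 48.88092447084885, 'cx': 326.1643238683944, 'cy': 245.03539657988244, 'rvec': array([ 1.84247267,  2.03423857, -0.52675908]), 'tvec': array([ 0.01491331, -0.37295104,  1.81993156])}
scene track 0.65 [340. 286.] 14778 [0.596 0.075 0.103] [ 0.471 -0.23   0.   ] [0.714 0.491 0.204]
scene track 0.48 [372. 231.] 608 [0.37  0.163 0.018] [ 0.331  0.117 -0.002] [0.45  0.208 0.028]
scene trolley 0.88 [442. 275.] 2891 [0.574 0.354 0.167] [0.514 0.267 0.145] [0.633 0.482 0.18 ]
scene apron 0.78 [444. 275.] 2870 [0.574 0.353 0.167] [0.514 0.268 0.146] [0.633 0.481 0.18 ]
[... 1540 characters left out ...]
2 [0.575 0.063 0.106] [ 0.466 -0.233 -0.   ] [0.704 0.475 0.208]
top shaft 0.63 [201. 286.] 1324 [0.334 0.423 0.018] [0.203 0.333 0.002] [0.469 0.469 0.029]
top post0 0.95 [191. 187.] 413 [0.573 0.394 0.327] [0.566 0.386 0.173] [0.594 0.414 0.397]
top post0 0.74 [178. 197.] 422 [0.538 0.426 0.324] [0.529 0.417 0.049] [0.648 0.52  0.396]
top post0 0.7 [145. 241.] 296 [0.436 0.577 0.16 ] [0.425 0.572 0.016] [0.453 0.598 0.226]
top post1 0.95 [191. 187.] 413 [0.573 0.394 0.327] [0.566 0.386 0.173] [0.594 0.414 0.397]
top post1 0.74 [178. 197.] 422 [0.538 0.426 0.324] [0.529 0.417 0.049] [0.648 0.52  0.396]
top post1 0.7 [145. 241.] 296 [0.436 0.577 0.16 ] [0.425 0.572 0.016] [0.453 0.598 0.226]
```

View pics/scene1.png

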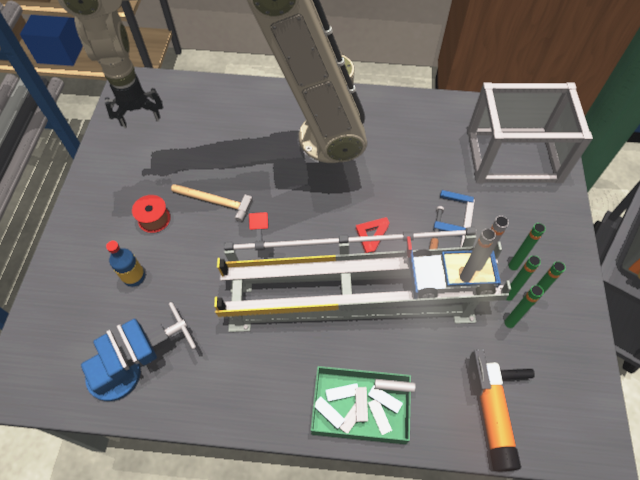

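View pics/top1.png

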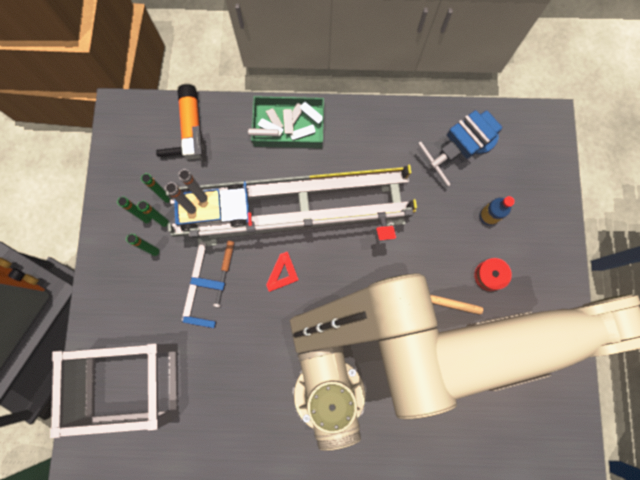

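The scene view shows the track running along world y: red paddle at (258,220), trolley at (445,272) held by the red blade at (408,245), and pads at (222,267)/(220,304). The two tubes on the deck are at (484,255)/(500,230). The green tubes at (515..560, 240..310) stand beside it and are look-alikes. Next I fit the track frame.

```bash
python3 - <<'E'
from h import *
for n in('scene','top'):
    W=np.load(n+'.npy'); im=cv2.imread(f'pics/{n}1.png'); hsv=cv2.cvtColor(im,cv2.COLOR_BGR2HSV)
    H,S,V=[hsv[...,i].astype(int) for i in range(3)]
    X,Y,Z=W[...,0],W[...,1],W[...,2]
    rs=lambda k:np.round(np.r_[k.sum(),np.nanmedian(W[k],0),np.nanpercentile(W[k],3,axis=0),np.nanpercentile(W[k],97,axis=0)],4)
    box=(X>.4)&(X<.75)&(Y>-.3)&(Y<.55)
    red=((H<8)|(H>172))&(S>150)&(V>70)
    print(n,'paddle',rs(box&red&(Y<0)&(Z>.1)))
    print('blade',rs(box&red&(Y>.1)&(Z>.1)&(Z<.25)))
    yel=(H>20)&(H<35)&(S>150)&box&(Z>.08)&(Z<.16)&(Y<.2)
    for nm,k in(('ynear',yel&(X<.58)),('yfar',yel&(X>.58))):
        p=W[k]; print(nm,rs(k)); 
        c=np.polyfit(p[:,1],p[:,0],1);print(c, np.polyfit(p[:,1],p[:,2],1))
    # shaft
    z0=.1+.06*Y+.0
    sh=box&(Z-z0>.074)&(Z-z0<.095)&(X<.56)&~red&(S<60)&(Y<.22)
    p=W[sh];print('shaft',rs(sh),np.polyfit(p[:,1],p[:,0],1),np.polyfit(p[:,1],p[:,2],1))
    b=(H>100)&(H<125)&(S>120)&box&(Y>.15)&(Y<.32)&(Z>.1)
    print('blue',rs(b)); p=W[b]; print(np.polyfit(p[:,0],p[:,1],1))
    blk=box&(V<60)&(Y<-.15)&(Z>.09)&(Z<.2); print('black',rs(blk&(X>.56)),rs(blk&(X<.56)))
im=cv2.imread('pics/top1.png')[150:270,330:450]; a=cv2.resize(im,(400,400),interpolation=3)
im=cv2.imread('pics/scene1.png')[200:320,200:320]; b=cv2.resize(im,(400,400),interpolation=3)
cv2.imwrite('pics/c1.png',np.hstack([a,b]))
E
```

```text
scene paddle [ 2.820e+02  4.842e-01 -1.512e-01  2.010e-01  4.644e-01 -1.755e-01
  1.923e-01  5.029e-01 -1.291e-01  2.098e-01]
blade [3.     0.5074 0.1582 0.1863 0.5068 0.1558 0.1861 0.5082 0.1608 0.1882]
ynear [ 1.130e+02  5.547e-01 -8.590e-02  1.218e-01  5.349e-01 -2.225e-01
  1.120e-01  5.729e-01  4.970e-02  1.337e-01]
[-0.1363478   0.54219719] [0.06182824 0.12741591]
yfar [ 1.430e+02  6.999e-01 -9.990e-02  1.201e-01  6.768e-01 -2.330e-01
  1.100e-01  7.179e-01  6.490e-02  1.397e-01]
[-0.12126134  0.68712652] [0.04303491 0.12530697]
shaft [ 9.950e+02  5.258e-01 -1.370e-02  1.826e-01  4.951e-01 -2.157e-01
  1.681e-01  5.554e-01  2.043e-01  1.980e-01] [-0.12918591  0.52446862] [0.05631487 0.18419938]
blue [ 0. nan nan nan nan nan nan nan nan nan]
  return np.nanmean(a, axis, out=out, keepdims=keepdims)
  return np.nanmean(a, axis, out=out, keepdims=keepdims)
Traceback (most recent call last):
TypeError: expected non-empty vector for x
```

```bash
python3 -W ignore - <<'E'
from h import *
for n in('scene','top'):
    W=np.load(n+'.npy'); im=cv2.imread(f'pics/{n}1.png'); hsv=cv2.cvtColor(im,cv2.COLOR_BGR2HSV)
    H,S,V=[hsv[...,i].astype(int) for i in range(3)]
    X,Y,Z=W[...,0],W[...,1],W[...,2]
    rs=lambda k:np.round(np.r_[k.sum(),np.nanmedian(W[k],0),np.nanpercentile(W[k],3,axis=0),np.nanpercentile(W[k],97,axis=0)],4)
    def pf(a,b):
        try: return np.round(np.polyfit(a,b,1),4)
        except Exception as e: return None
    box=(X>.4)&(X<.75)&(Y>-.3)&(Y<.55)
    bench=(abs(Z)<.03)&(X<.45)&(X>.3);print('benchz',np.nanmedian(Z[bench]))
    red=((H<8)|(H>172))&(S>150)&(V>70)
    print(n,'paddle',rs(box&red&(Y<0)&(Z>.1)))
    yel=(H>20)&(H<35)&(S>150)&box&(Z>.08)&(Z<.16)&(Y<.2)
    for nm,k in(('ynear',yel&(X<.61+-.12*Y)),('yfar',yel&(X>.61-.12*Y))):
        p=W[k]; print(nm,rs(k),pf(p[:,1],p[:,0]),pf(p[:,1],p[:,2]))
    z0=.1+.06*Y
    sh=box&(Z-z0>.074)&(Z-z0<.095)&(X<.56)&~red&(S<60)&(Y<.22)
    p=W[sh];print('shaft',rs(sh),pf(p[:,1],p[:,0]),pf(p[:,1],p[:,2]))
    b=(H>95)&(H<130)&(S>80)&box&(Y>.15)&(Y<.36)&(Z>.1)
    p=W[b];print('blue',rs(b),pf(p[:,0],p[:,1]))
    rail=box&(abs(Z-z0)<.008)&(Y>-.2)&(Y<.2)&(V>120)&(S<60)
    for k in (rail&(X<.61-.12*Y),rail&(X>.61-.12*Y)):
        p=W[k];print('rail',rs(k),pf(p[:,1],p[:,0]),pf(p[:,1],p[:,2]))
    blk=box&(V<70)&(Y<-.15)&(Z>.09)&(Z<.2); print('black',rs(blk&(X>.63)),rs(blk&(X<.63)))
im=cv2.imread('pics/top1.png')[150:270,330:450]; a=cv2.resize(im,(400,400),interpolation=3)
im=cv2.imread('pics/scene1.png')[200:320,200:320]; b=cv2.resize(im,(400,400),interpolation=3)
cv2.imwrite('pics/c1.png',np.hstack([a,b]))
E
```

```text
benchz 0.0001384010062056373
scene paddle [ 2.820e+02  4.842e-01 -1.512e-01  2.010e-01  4.644e-01 -1.755e-01
  1.923e-01  5.029e-01 -1.291e-01  2.098e-01]
ynear [ 1.140e+02  5.547e-01 -8.730e-02  1.219e-01  5.349e-01 -2.258e-01
  1.120e-01  5.737e-01  4.970e-02  1.339e-01] [-0.1415  0.542 ] [0.056  0.1272]
yfar [ 1.420e+02  6.999e-01 -9.870e-02  1.201e-01  6.771e-01 -2.318e-01
  1.100e-01  7.179e-01  6.500e-02  1.369e-01] [-0.1335  0.6868] [0.0462 0.1254]
shaft [ 9.950e+02  5.258e-01 -1.370e-02  1.826e-01  4.951e-01 -2.157e-01
  1.681e-01  5.554e-01  2.043e-01  1.980e-01] [-0.1292  0.5245] [0.0563 0.1842]
blue [81.      0.5648  0.3463  0.1744  0.5158  0.2641  0.1691  0.6292  0.3573
  0.1811] [-0.2928  0.484 ]
rail [ 1.921e+03  5.617e-01  8.800e-03  9.970e-02  5.238e-01 -1.915e-01
  8.590e-02  5.988e-01  1.883e-01  1.128e-01] [-0.1391  0.5621] [0.0599 0.0994]
rail [ 1.315e+03  6.566e-01  6.000e-03  9.900e-02  6.193e-01 -1.937e-01
  8.330e-02  6.883e-01  1.872e-01  1.119e-01] [-0.1302  0.656 ] [0.0622 0.0986]
black [73.      0.7058 -0.2215  0.1361  0.6919 -0.2308  0.109   0.7153 -0.216
[... 554 characters left out ...]
30e-02  1.833e-01  4.883e-01 -2.242e-01
  1.687e-01  5.520e-01  2.049e-01  1.987e-01] [-0.1351  0.518 ] [0.055  0.1849]
blue [61.      0.5841  0.2692  0.1715  0.5378  0.2632  0.1267  0.6375  0.343
  0.18  ] [-0.0112  0.2804]
rail [ 1.136e+03  5.632e-01  1.040e-02  1.001e-01  5.291e-01 -1.925e-01
  8.510e-02  5.984e-01  1.893e-01  1.134e-01] [-0.1349  0.5642] [0.0604 0.0995]
rail [ 1.476e+03  6.603e-01  5.800e-03  9.920e-02  6.203e-01 -1.925e-01
  8.440e-02  6.975e-01  1.879e-01  1.128e-01] [-0.1352  0.66  ] [0.0617 0.099 ]
black [40.      0.6922 -0.2222  0.1277  0.6862 -0.23    0.1019  0.7041 -0.2184
  0.1449] [21.      0.5854 -0.2362  0.1396  0.54   -0.2412  0.117   0.5932 -0.2174
  0.1679]
```

```bash
sleep 0
```

```text
(no output)
```

View pics/c1.png

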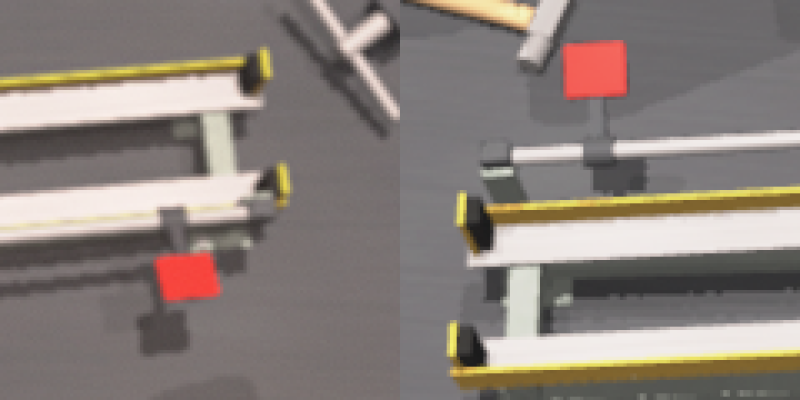

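The crop shows the paddle at the shaft's near side and the two black pads at the lower end. Fits of shaft, rails, pads, apron and paddle agree on a track origin of about (0.609, 0.0135) with yaw 0.134. The paddle point predicted from that frame is 0.201 m high, and I measured 0.201 m. Now I move towards the paddle.

```bash
cat >> h.py <<'E'
O=np.array([.609,.0135,.1]); yaw=.134; sl=.06
Rt=R.from_euler('z',yaw).as_matrix()@R.from_euler('x',sl).as_matrix()   # columns: track x, along rail, normal
def rail(x,s,h): return O+Rt@np.array([x,s,h])
Rg=np.stack([Rt[:,1],Rt[:,0],-Rt[:,2]],1)  # tool: x uphill, y across, z into rails
def goal(p):
    s=env.get_state(); q=s['orientation']; Rc=R.from_quat([q[1],q[2],q[3],q[0]])
    print('t',round(float(s['clock']),2),'tcp track',np.round(Rt.T@(s['tcp_pos']-O),4),'F',np.round(s['wrist_force'],1),'gap',round(float(s['finger_gap']),3))
    print('travel',np.round(Rc.inv().apply(p-s['tcp_pos'])/.12,3),'rot',np.round((Rc.inv()*R.from_matrix(Rg)).as_rotvec()/np.radians(60),3))
E
python3 -m pendant '[{"travel":[0.6,-0.4,-0.3],"rot":[0,0,0],"fingers":-1},{"travel":[1,-0.65,-0.45],"rot":[0,0,0],"fingers":-1},{"travel":[1,-0.65,-0.45],"rot":[0,0,0],"fingers":-1},{"travel":[1,-0.65,-0.45],"rot":[0,0,0],"fingers":-1}]' 30
python3 -m pendant '[{"travel":[0.6,-0.4,0],"rot":[0,0,-0.1],"fingers":-1},{"travel":[1,-0.65,0],"rot":[0,0,-0.3],"fingers":-1},{"travel":[1,-0.65,0],"rot":[0,0,-0.5],"fingers":-1},{"travel":[1,-0.65,0],"rot":[0,0,-0.5],"fingers":-1},{"travel":[1,-0.65,0],"rot":[0,0,-0.5],"fingers":-1}]'
python3 -c "
from h import *
goal(rail(-.150,-.147,.11+.019+.03))"
```

```text
clock: 1.2
tcp_pos: [0.2967, -0.4152, 0.286]
orientation: [0.001, 0.982, 0.189, 0.001]
wrist_force: [-0.6, -0.7, -0.2]
finger_gap: 0.0283
grip_force: 0.0
clock: 1.7
tcp_pos: [0.3777, -0.3009, 0.283]
orientation: [0.0, 0.9, 0.436, -0.0]
wrist_force: [-0.0, -0.6, 0.5]
finger_gap: 0.0
grip_force: 0.0
t 1.7 tcp track [-0.2713 -0.2692  0.1995] F [-0.  -0.6  0.5] gap 0.0
travel [ 1.447 -0.044  0.275] rot [ 0.023  0.055 -0.766]
```

```bash
python3 -m pendant '[{"travel":[0.4,0,0],"rot":[0.01,0.01,-0.14],"fingers":-1},{"travel":[0.8,0,0],"rot":[0.01,0.03,-0.28],"fingers":-1},{"travel":[1,0,0],"rot":[0.02,0.04,-0.42],"fingers":-1},{"travel":[1,0,0],"rot":[0.023,0.055,-0.56],"fingers":-1},{"travel":[1,0,0],"rot":[0.023,0.055,-0.7],"fingers":-1},{"travel":[1,0,0],"rot":[0.023,0.055,-0.766],"fingers":-1},{"travel":[1,0,0],"rot":[0.023,0.055,-0.766],"fingers":-1}]'
python3 -c "
from h import *
goal(rail(-.150,-.147,.11+.019+.02))"
```

```text
clock: 2.4
tcp_pos: [0.4515, -0.2089, 0.2826]
orientation: [-0.023, 0.661, 0.75, 0.02]
wrist_force: [1.1, 0.5, -0.1]
finger_gap: -0.0001
grip_force: 0.0
t 2.4 tcp track [-0.1858 -0.1881  0.1943] F [ 1.1  0.5 -0.1] gap -0.0
travel [0.344 0.296 0.378] rot [ 0.    -0.001 -0.007]
```

```bash
python3 -m pendant '[{"travel":[0.344,0.296,0.1],"rot":[0,0,0],"fingers":-1},{"travel":[0.344,0.296,0.3],"rot":[0,0,0],"fingers":-1},{"travel":[0.344,0.296,0.378],"rot":[0,0,0],"fingers":-1},{"travel":[0.344,0.296,0.378],"rot":[0,0,0],"fingers":-1}]'
python3 -c "
from h import *
goal(rail(-.150,-.147,.11+.019))
im,d=shot('scene'); cv2.imwrite('pics/s2.png',cv2.resize(im[150:330,180:420],(800,600),interpolation=3))"
```

```text
clock: 2.8
tcp_pos: [0.48, -0.1597, 0.2387]
orientation: [-0.024, 0.66, 0.751, 0.02]
wrist_force: [0.2, 0.4, -0.4]
finger_gap: 0.0002
grip_force: 0.0
t 2.8 tcp track [-0.151  -0.1458  0.1477] F [ 0.2  0.4 -0.4] gap 0.0
travel [-0.01   0.009  0.156] rot [-0.002 -0.002 -0.006]
```

View pics/s2.png

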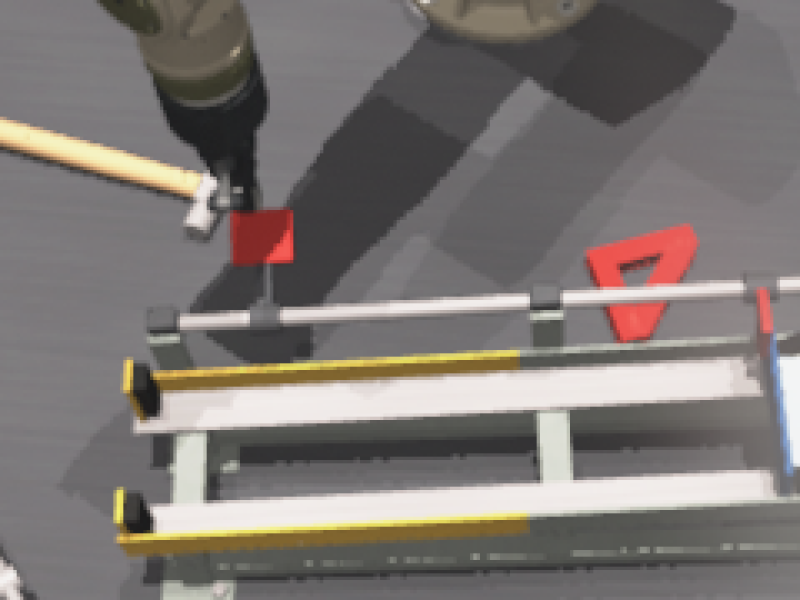

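The picture shows the closed fingertips just above the paddle (tip at 238,205, paddle centred on 262,235), and the blade in front of the apron at (765,320). I'll press partway and check that the blade follows, along with the front tracker.

```bash
cat >> h.py <<'E'
def front(cam='scene'):
    s=env.get_state(); hs=(Rt.T@(s['tcp_pos']-O))
    im,d=shot(cam); W=cloud(cam,d); T=(W-O)@Rt
    k=(abs(T[...,0])<60)&(abs(T[...,0])<.06)&(T[...,2]>.044)&(T[...,2]<.064)&(T[...,1]<.6)&((T[...,1]>hs[1]+.017)|(hs[0]<-.1))&(T[...,1]>-.25)
    v=np.sort(T[...,1][k]); print(cam,'t',round(float(s['clock']),2),'hand',np.round(hs,4),'front s',np.round(v[[3,10,30]],4) if len(v)>30 else len(v),'F',np.round(s['wrist_force'],1))
E
python3 -m pendant '[{"travel":[0.04,0.01,0.1],"rot":[0,0,0],"fingers":-1},{"travel":[0.04,0.01,0.2],"rot":[0,0,0],"fingers":-1},{"travel":[0.04,0.01,0.28],"rot":[0,0,0],"fingers":-1},{"travel":[0.04,0.01,0.356],"rot":[0,0,0],"fingers":-1},{"travel":[0.04,0.01,0.356],"rot":[0,0,0],"fingers":-1}]'
python3 -W ignore -c "
from h import *
front('scene'); front('top')
im,d=shot('scene'); W=cloud('scene',d);T=(W-O)@Rt
hsv=cv2.cvtColor(im,cv2.COLOR_BGR2HSV).astype(int);red=((hsv[...,0]<8)|(hsv[...,0]>172))&(hsv[...,1]>150)
k=red&(T[...,0]>-.2)&(T[...,0]<-.09)&(abs(T[...,1]+.147)<.05)&(T[...,2]>.04);q=T[k];print(k.sum(),np.percentile(q,[3,50,97],axis=0).round(3),np.polyfit(q[:,0],q[:,2],1))
cv2.imwrite('pics/s3.png',cv2.resize(im[150:330,200:500],(800,480),interpolation=3))"
```

```text
clock: 3.35
tcp_pos: [0.4808, -0.152, 0.1967]
orientation: [-0.023, 0.659, 0.751, 0.02]
wrist_force: [-0.2, -0.0, -0.1]
finger_gap: -0.0002
grip_force: 0.0
scene t 3.35 hand [-0.1491 -0.1408  0.1053] front s [-0.2493 -0.2474 -0.2429] F [-0.2 -0.  -0.1]
top t 3.4 hand [-0.1489 -0.1407  0.1059] front s [0.2577 0.2581 0.2598] F [ 0.3  0.4 -0.7]
148 [[-0.164 -0.163  0.096]
 [-0.138 -0.13   0.103]
 [-0.128 -0.118  0.111]] [-0.23188385  0.07017798]
```

View pics/s3.png

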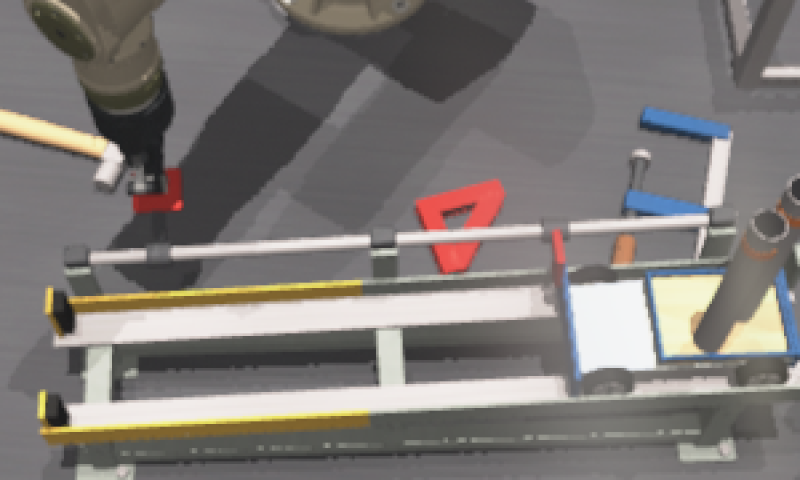

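```bash
sed -i 's/(abs(T\[...,0\])<60)&(abs(T\[...,0\])<.06)/(abs(T[...,0])<.04)/' h.py
python3 -W ignore -c "
from h import *
def pad(im,W):
    T=(W-O)@Rt
    hsv=cv2.cvtColor(im,cv2.COLOR_BGR2HSV).astype(int);red=((hsv[...,0]<8)|(hsv[...,0]>172))&(hsv[...,1]>150)
    red=cv2.erode(red.astype('uint8'),np.ones((3,3)))>0
    k=red&(T[...,0]>-.2)&(T[...,0]<-.09)&(abs(T[...,1]+.147)<.05)&(T[...,2]>.04);q=T[k];print(k.sum(),np.percentile(q,[3,50,97],axis=0).round(3).tolist(),np.polyfit(q[:,0],q[:,2],1))
    k=red&(T[...,0]>-.12)&(T[...,0]<.0)&(abs(T[...,1]-.25)<.05)&(T[...,2]>.04);q=T[k];print('blade',k.sum(),np.percentile(q,[3,50,97],axis=0).round(3).tolist() if k.sum() else 0)
for n in('scene','top'):
    pad(cv2.imread(f'pics/{n}1.png'),np.load(n+'.npy'))
    im,d=shot(n); pad(im,cloud(n,d))
shot('wrist','w1.png')"
```

```text
225 [[-0.163, -0.161, 0.102], [-0.146, -0.141, 0.11], [-0.129, -0.12, 0.118]] [-0.3413596   0.05992108]
blade 0 0
90 [[-0.161, -0.161, 0.096], [-0.139, -0.132, 0.102], [-0.131, -0.121, 0.11]] [-0.24143822  0.06831963]
blade 0 0
153 [[-0.167, -0.162, 0.101], [-0.151, -0.14, 0.111], [-0.134, -0.121, 0.119]] [-0.43058395  0.045843  ]
blade 1 [[-0.078, 0.253, 0.085], [-0.078, 0.253, 0.085], [-0.078, 0.253, 0.085]]Traceback (most recent call last):
  File "<string>", line 11, in <module>
    im,d=shot(n); pad(im,cloud(n,d))
                  ~~~^^^^^^^^^^^^^^^
  File "<string>", line 7, in pad
    k=red&(T[...,0]>-.2)&(T[...,0]<-.09)&(abs(T[...,1]+.147)<.05)&(T[...,2]>.04);q=T[k];print(k.sum(),np.percentile(q,[3,50,97],axis=0).round(3).tolist(),np.polyfit(q[:,0],q[:,2],1))
                                                                                                      ~~~~~~~~~~~~~^^^^^^^^^^^^^^^^^^^^
    return _quantile_unchecked(
        a, q, axis, out, overwrite_input, method, keepdims, weights)
    return _ureduce(a,
                    func=_quantile_ureduce_func,
    ...<5 lines>...
                    overwrite_input=overwrite_input,
                    method=method)
    r = func(a, **kwargs)
    result = _quantile(arr,
                       quantiles=q,
    ...<2 lines>...
                       out=out,
                       weights=wgt)
    slices_having_nans = np.isnan(arr[-1, ...])
                                  ~~~^^^^^^^^^
IndexError: index -1 is out of bounds for axis 0 with size 0
```

```bash
python3 -W ignore -c "
from h import *
a,d=shot('wrist'); im,_=shot('scene')
b=cv2.resize(im[180:250,220:300],(400,350),interpolation=3)
cv2.imwrite('pics/w1.png',np.hstack([cv2.resize(a,(400,300)),b[:300]]))
m=env.camera_model('wrist');print(m)"
```

```text
{'fovy': 71.72579941114108, 'cx': 325.62197757342454, 'cy': 237.69217660745892, 'T_tool_cam': array([[-8.24050775e-04, -9.44241653e-01, -3.29252215e-01,
         8.54824822e-02],
       [ 9.99999646e-01, -8.34006907e-04, -1.10998258e-04,
         3.95300436e-04],
       [-1.69789443e-04, -3.29252190e-01,  9.44242006e-01,
        -1.45047848e-01],
       [ 0.00000000e+00,  0.00000000e+00,  0.00000000e+00,
         1.00000000e+00]])}
```

View pics/w1.png

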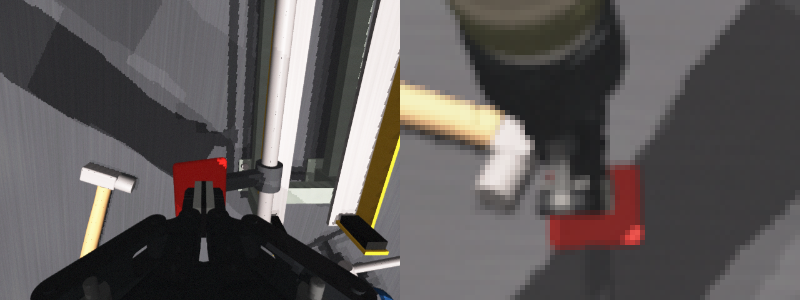

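```bash
python3 -W ignore -c "
from h import *
s=env.get_state();im,d=shot('wrist');m=env.camera_model('wrist');f=240/np.tan(np.radians(m['fovy'])/2)
v,u=np.mgrid[:480,:640];P=np.stack([(u-m['cx'])/f*d,(v-m['cy'])/f*d,d],-1)
M=m['T_tool_cam'];q=s['orientation'];Rc=R.from_quat([q[1],q[2],q[3],q[0]]).as_matrix()
T=((P@M[:3,:3].T+M[:3,3])@Rc.T+s['tcp_pos']-O)@Rt
hsv=cv2.cvtColor(im,cv2.COLOR_BGR2HSV).astype(int);red=((hsv[...,0]<8)|(hsv[...,0]>172))&(hsv[...,1]>150)&(d>0)
red=cv2.erode(red.astype('uint8'),np.ones((5,5)))>0
k=red&(T[...,2]>.03);q=T[k];print(k.sum(),np.percentile(q,[3,50,97],axis=0).round(3).tolist(),np.linalg.lstsq(np.c_[q,][:,:2]@np.eye(2).tolist() if 0 else np.c_[q[:,:2],np.ones(len(q))],q[:,2],rcond=None)[0])
print((Rt.T@(s['tcp_pos']-O)).round(4),d[265:300:5,320:332:4].round(3).tolist())"
```

```text
3045 [[-0.169, -0.151, 0.099], [-0.154, -0.127, 0.107], [-0.132, -0.118, 0.111]] [-0.31291624 -0.01454897  0.0565108 ]
[-0.1483 -0.141   0.1068] [[0.1589999943971634, 0.1599999964237213, 0.16099999845027924], [0.1599999964237213, 0.16200000047683716, 0.16200000047683716], [0.16099999845027924, 0.16200000047683716, 0.16200000047683716], [0.16300000250339508, 0.16300000250339508, 0.16300000250339508], [0.16300000250339508, 0.164000004529953, 0.164000004529953], [0.1550000011920929, 0.15399999916553497, 0.1550000011920929], [0.1509999930858612, 0.14900000393390656, 0.15000000596046448]]
```

Finger contact is confirmed: the paddle surface under the tip is at h≈103 mm with TCP at 106 mm, so the effective tip is only about 3 mm ahead of TCP. The wrist camera sits 85 mm uphill of the fingers, which is close to the tubes during the catch. I'll lift and make a half turn so it faces downhill.

```bash
sed -i 's/^Rg=.*/Rg=np.stack([-Rt[:,1],-Rt[:,0],-Rt[:,2]],1)/' h.py
python3 -m pendant '[{"travel":[0,0,-0.25],"rot":[0,0,0],"fingers":-1},{"travel":[0,0,-0.25],"rot":[0,0,-0.13],"fingers":-1},{"travel":[0,0,-0.25],"rot":[0,0,-0.27],"fingers":-1},{"travel":[0,0,-0.25],"rot":[0,0,-0.41],"fingers":-1},{"travel":[0,0,-0.25],"rot":[0,0,-0.55],"fingers":-1},{"travel":[0,0,-0.25],"rot":[0,0,-0.69],"fingers":-1},{"travel":[0,0,-0.25],"rot":[0,0,-0.83],"fingers":-1},{"travel":[0,0,-0.25],"rot":[0,0,-0.97],"fingers":-1},{"travel":[0,0,-0.25],"rot":[0,0,-1],"fingers":-1}]'
python3 -m pendant '[{"travel":[0,0,0],"rot":[0,0,-0.14],"fingers":-1},{"travel":[0,0,0],"rot":[0,0,-0.28],"fingers":-1},{"travel":[0,0,0],"rot":[0,0,-0.42],"fingers":-1},{"travel":[0,0,0],"rot":[0,0,-0.56],"fingers":-1},{"travel":[0,0,0],"rot":[0,0,-0.7],"fingers":-1},{"travel":[0,0,0],"rot":[0,0,-0.84],"fingers":-1},{"travel":[0,0,0],"rot":[0,0,-0.98],"fingers":-1},{"travel":[0,0,0],"rot":[0,0,-1],"fingers":-1}]'
python3 -m pendant '[{"travel":[0,0,0],"rot":[0,0,-0.14],"fingers":-1},{"travel":[0,0,0],"rot":[0,0,-0.28],"fingers":-1},{"travel":[0,0,0],"rot":[0,0,-0.42],"fingers":-1},{"travel":[0,0,0],"rot":[0,0,-0.56],"fingers":-1},{"travel":[0,0,0],"rot":[0,0,-0.7],"fingers":-1},{"travel":[0,0,0],"rot":[0,0,-0.84],"fingers":-1},{"travel":[0,0,0],"rot":[0,0,-0.98],"fingers":-1},{"travel":[0,0,0],"rot":[0,0,-1],"fingers":-1}]'
python3 -c "
from h import *
goal(rail(-.149,-.142,.110));print(env.get_state()['joint_pos'].round(2))"
```

```text
clock: 4.65
tcp_pos: [0.4817, -0.1539, 0.228]
orientation: [-0.009, 0.193, 0.981, 0.029]
wrist_force: [0.1, 0.3, -0.0]
finger_gap: 0.0001
grip_force: 0.0
clock: 5.45
tcp_pos: [0.4817, -0.1538, 0.228]
orientation: [0.006, -0.322, 0.946, 0.03]
wrist_force: [-0.6, -0.7, 0.1]
finger_gap: 0.0004
grip_force: 0.0
clock: 6.25
tcp_pos: [0.4817, -0.1539, 0.2279]
orientation: [-0.02, 0.751, -0.659, -0.023]
wrist_force: [-0.6, -0.3, -0.6]
finger_gap: -0.0003
grip_force: 0.0
t 6.25 tcp track [-0.1485 -0.1409  0.1366] F [-0.6 -0.3 -0.6] gap -0.0
travel [0.009 0.004 0.222] rot [-0.001  0.001 -0.004]
[-0.5   0.2  -0.1   1.3   0.05 -2.2 ]
```

```bash
python3 -m pendant '[{"travel":[0,0,0.2],"rot":[0,0,0],"fingers":-1},{"travel":[0,0,0.3],"rot":[0,0,0],"fingers":-1},{"travel":[0,0,0.36],"rot":[0,0,0],"fingers":-1},{"travel":[0,0,0.405],"rot":[0,0,0],"fingers":-1},{"travel":[0,0,0.405],"rot":[0,0,0],"fingers":-1}]'
python3 -W ignore -c "
from h import *
front('scene');front('top')
im,d=shot('scene'); W=cloud('scene',d);T=(W-O)@Rt
hsv=cv2.cvtColor(im,cv2.COLOR_BGR2HSV).astype(int);red=((hsv[...,0]<8)|(hsv[...,0]>172))&(hsv[...,1]>130)
k=red&(T[...,0]>-.2)&(T[...,0]<-.09)&(abs(T[...,1]+.147)<.05)&(T[...,2]>.04);q=T[k];print(k.sum(),np.percentile(q,[3,50,97],axis=0).round(3).tolist(),np.polyfit(q[:,0],q[:,2],1))
k=red&(T[...,0]>-.14)&(T[...,0]<.0)&(abs(T[...,1]-.25)<.03)&(T[...,2]>.02);q=T[k];print('blade',k.sum(),np.percentile(q,[3,50,97],axis=0).round(3).tolist() if k.sum() else 0)
"
```

```text
clock: 6.75
tcp_pos: [0.481, -0.1508, 0.1789]
orientation: [-0.02, 0.751, -0.66, -0.023]
wrist_force: [0.1, 0.5, 0.0]
finger_gap: 0.0001
grip_force: 0.0
scene t 6.75 hand [-0.1488 -0.1408  0.0875] front s [0.2588 0.2594 0.2605] F [0.1 0.5 0. ]
top t 6.8 hand [-0.1485 -0.1407  0.0878] front s [0.2578 0.2583 0.2608] F [ 0.4 -0.5  0.1]
116 [[-0.171, -0.162, 0.084], [-0.14, -0.128, 0.089], [-0.13, -0.118, 0.097]] [-0.02017325  0.08658287]
blade 17 [[-0.08, 0.252, 0.092], [-0.067, 0.254, 0.097], [-0.052, 0.257, 0.105]]
```

The paddle now sits level at about 0.38 rad, and the surface height equals the TCP height. The blade is rising and the trolley's front reads 0.258. Next comes the release, crossing to the track and a measurement.

```bash
python3 -m pendant '[{"travel":[0,0,0.148],"rot":[0,0,0],"fingers":-1},{"travel":[0,0,0.15],"rot":[0,0,0],"fingers":-1},{"travel":[0,0,-0.17],"rot":[0,0,0],"fingers":-1},{"travel":[-0.3,-0.25,-0.18],"rot":[0,0,0],"fingers":-1},{"travel":[-0.6,-0.5,-0.18],"rot":[0,0,0],"fingers":-1},{"travel":[-0.9,-0.75,-0.1],"rot":[0,0,0],"fingers":-1},{"travel":[-0.92,-1,0.1],"rot":[0,0,0],"fingers":-1}]'
python3 -W ignore -c "
from h import *
front('top'); goal(rail(0,-.03,.03))"
```

```text
clock: 7.6
tcp_pos: [0.588, -0.0216, 0.1773]
orientation: [-0.022, 0.753, -0.658, -0.021]
wrist_force: [0.5, -1.3, -0.2]
finger_gap: 0.0002
grip_force: 0.0
top t 7.6 hand [-0.0255 -0.0273  0.079 ] front s [0.1947 0.1956 0.1981] F [ 0.5 -1.3 -0.2]
t 7.65 tcp track [-0.0234 -0.0283  0.0724] F [ 4.9  0.1 -2.5] gap 0.0
travel [ 0.015 -0.194  0.354] rot [-0.002  0.002  0.001]
```

```bash
python3 -m pendant '[{"travel":[0.01,-0.2,0.35],"rot":[0,0,0],"fingers":-1},{"travel":[0.01,-0.2,0.36],"rot":[0,0,0],"fingers":-1}]'
python3 -W ignore -c "
from h import *
front('scene'); front('top')"
```

```text
clock: 7.85
tcp_pos: [0.6085, -0.0196, 0.1252]
orientation: [-0.018, 0.752, -0.659, -0.026]
wrist_force: [-0.8, -0.5, -0.3]
finger_gap: 0.0
grip_force: 0.0
scene t 7.85 hand [-0.0049 -0.0312  0.0271] front s [0.1464 0.1466 0.1486] F [-0.8 -0.5 -0.3]
top t 7.9 hand [-0.0056 -0.0314  0.0293] front s [0.1343 0.1354 0.1379] F [-0.3  0.4 -0.6]
```

```bash
python3 -m pendant '[{"travel":[0,0,0],"rot":[0,0,0],"fingers":-1},{"travel":[0,0,0],"rot":[0,0,0],"fingers":-1},{"travel":[0.033,0,0],"rot":[0,0,0],"fingers":-1},{"travel":[0.1,0,0],"rot":[0,0,0],"fingers":-1},{"travel":[0.2,0,0],"rot":[0,0,0],"fingers":-1},{"travel":[0.333,0,0],"rot":[0,0,0],"fingers":-1},{"travel":[0.49,0,0],"rot":[0,0,0],"fingers":-1},{"travel":[0.66,0,0],"rot":[0,0,0],"fingers":-1}]'
python3 -W ignore -c "
from h import *
goal(rail(0,-.17,.029));print(env.get_state()['qvel'].round(2))"
```

```text
clock: 8.75
tcp_pos: [0.6199, -0.1011, 0.1259]
orientation: [-0.02, 0.751, -0.659, -0.023]
wrist_force: [0.6, -0.1, 0.8]
finger_gap: 0.0
grip_force: 0.0
t 8.75 tcp track [-0.0046 -0.1133  0.0328] F [ 0.6 -0.1  0.8] gap 0.0
travel [ 0.472 -0.04   0.031] rot [-0.     0.001 -0.003]
[-0.3   0.13  0.17  0.06 -0.01 -0.3 ]
```

```bash
python3 -m pendant '[{"travel":[0.167,0,0],"rot":[0,0,0],"fingers":-1},{"travel":[0.333,0,0],"rot":[0,0,0],"fingers":-1},{"travel":[0.5,0,0],"rot":[0,0,0],"fingers":-1},{"travel":[0.617,0,0],"rot":[0,0,0],"fingers":-1},{"travel":[0.695,0,0],"rot":[0,0,0],"fingers":-1},{"travel":[0.735,0,0],"rot":[0,0,0],"fingers":-1},{"travel":[0.75,0,0],"rot":[0,0,0],"fingers":-1},{"travel":[0.75,0,0],"rot":[0,0,0],"fingers":-1},{"travel":[0.75,0,0],"rot":[0,0,0],"fingers":-1},{"travel":[0.75,0,0],"rot":[0,0,0],"fingers":-1}]'
python3 -W ignore -c "
from h import *
front('scene')
im,d=shot('scene','s4.png'); front('top');front('scene');goal(rail(0,-.17,.029))
cv2.imwrite('pics/s5.png',cv2.resize(im[150:330,180:420],(800,600),interpolation=3))"
```

```text
clock: 9.75
tcp_pos: [0.6313, -0.1873, 0.1206]
orientation: [-0.02, 0.752, -0.659, -0.023]
wrist_force: [0.6, -1.0, -1.0]
finger_gap: -0.0001
grip_force: 0.3
scene t 9.75 hand [-0.0047 -0.2004  0.0327] front s [-0.1829 -0.1823 -0.1816] F [ 0.6 -1.  -1. ]
top t 9.85 hand [-0.0047 -0.2005  0.0327] front s [-0.1088 -0.1052 -0.1024] F [0.2 0.3 0.1]
scene t 9.9 hand [-0.0047 -0.2007  0.0327] front s [-0.1834 -0.1826 -0.1817] F [-0.6 -1.2 -0.1]
t 9.95 tcp track [-0.0047 -0.2008  0.0327] F [0.4 0.8 0.3] gap -0.0
travel [-0.256 -0.039  0.031] rot [-0.     0.001 -0.002]
```

View pics/s5.png

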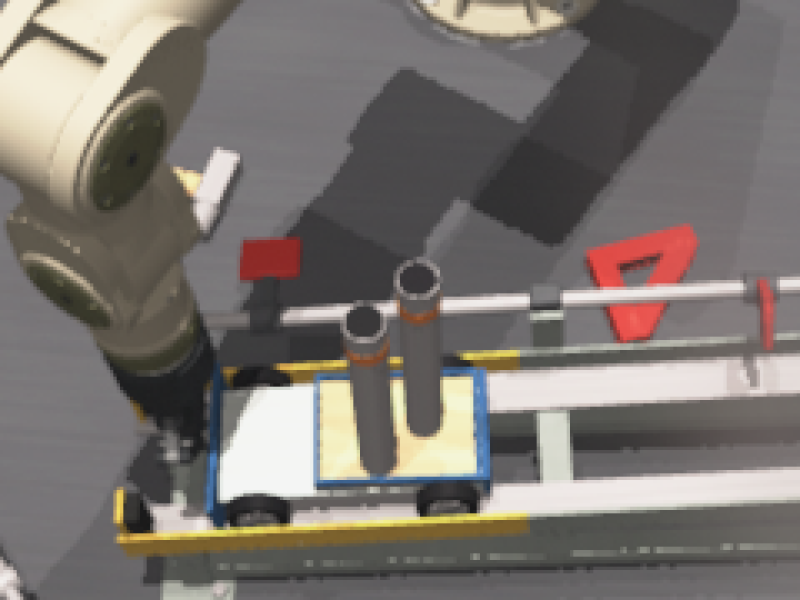

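Caught: the trolley stands at front s ≈ −0.185 with both orange-banded tubes upright (365,390 and 420,350), the paddle is down and the blade is up. I'll hold briefly, then let it down slowly at about 40 mm/s or less.

```bash
python3 -m pendant '[{"travel":[0,0,0],"rot":[0,0,0],"fingers":-1},{"travel":[0,0,0],"rot":[0,0,0],"fingers":-1},{"travel":[0.01,0,0],"rot":[0,0,0],"fingers":-1},{"travel":[0.035,0,0],"rot":[0,0,0],"fingers":-1},{"travel":[0.07,0,0],"rot":[0,0,0],"fingers":-1},{"travel":[0.105,0,0],"rot":[0,0,0],"fingers":-1},{"travel":[0.14,0,0],"rot":[0,0,0],"fingers":-1},{"travel":[0.175,0,0],"rot":[0,0,0],"fingers":-1},{"travel":[0.21,0,0],"rot":[0,0,0],"fingers":-1},{"travel":[0.245,0,0],"rot":[0,0,0],"fingers":-1}]'
python3 -m pendant '[{"travel":[0.03,0,0],"rot":[0,0,0],"fingers":-1},{"travel":[0.055,0,0],"rot":[0,0,0],"fingers":-1},{"travel":[0.08,0,0],"rot":[0,0,0],"fingers":-1},{"travel":[0.105,0,0],"rot":[0,0,0],"fingers":-1},{"travel":[0.13,0,0],"rot":[0,0,0],"fingers":-1},{"travel":[0.155,0,0],"rot":[0,0,0],"fingers":-1},{"travel":[0.18,0,0],"rot":[0,0,0],"fingers":-1},{"travel":[0.205,0,0],"rot":[0,0,0],"fingers":-1},{"travel":[0.23,0,0],"rot":[0,0,0],"fingers":-1},{"travel":[0.255,0,0],"rot":[0,0,0],"fingers":-1}]'
python3 -m pendant '[{"travel":[0.025,0,0],"rot":[0,0,0],"fingers":-1},{"travel":[0.05,0,0],"rot":[0,0,0],"fingers":-1},{"travel":[0.075,0,0],"rot":[0,0,0],"fingers":-1},{"travel":[0.1,0,0],"rot":[0,0,0],"fingers":-1},{"travel":[0.125,0,0],"rot":[0,0,0],"fingers":-1},{"travel":[0.15,0,0],"rot":[0,0,0],"fingers":-1},{"travel":[0.175,0,0],"rot":[0,0,0],"fingers":-1},{"travel":[0.2,0,0],"rot":[0,0,0],"fingers":-1}]'
python3 -W ignore -c "
from h import *
front('scene')
goal(rail(0,-.28,.029))
im,d=shot('scene');T=(cloud('scene',d)-O)@Rt
b=(abs(T[...,0])<.04)&(T[...,2]>.044)&(T[...,2]<.064)&(T[...,1]<.3);print('trolley rear/front',np.percentile(T[...,1][b],[1,99]).round(3))
cv2.imwrite('pics/s6.png',cv2.resize(im[150:330,180:420],(800,600),interpolation=3))"
```

```text
clock: 10.95
tcp_pos: [0.6354, -0.2177, 0.1189]
orientation: [-0.02, 0.751, -0.659, -0.023]
wrist_force: [0.9, -0.6, 1.0]
finger_gap: -0.0001
grip_force: 0.3
clock: 11.95
tcp_pos: [0.6391, -0.2476, 0.1169]
orientation: [-0.02, 0.752, -0.659, -0.023]
wrist_force: [0.1, 0.5, -0.1]
finger_gap: 0.0003
grip_force: 0.0
clock: 12.75
tcp_pos: [0.6425, -0.2716, 0.1155]
orientation: [-0.02, 0.752, -0.659, -0.023]
wrist_force: [-0.1, 0.2, 0.5]
finger_gap: 0.0
grip_force: 0.0
scene t 12.75 hand [-0.0049 -0.2855  0.0327] front s [-0.2406 -0.2393 -0.2371] F [-0.1  0.2  0.5]
t 12.8 tcp track [-0.005  -0.286   0.0326] F [ 0.5 -0.2 -0.2] gap 0.0
travel [-0.05  -0.041  0.03 ] rot [-0.001  0.    -0.003]
trolley rear/front [-0.274 -0.021]
```

View pics/s6.png

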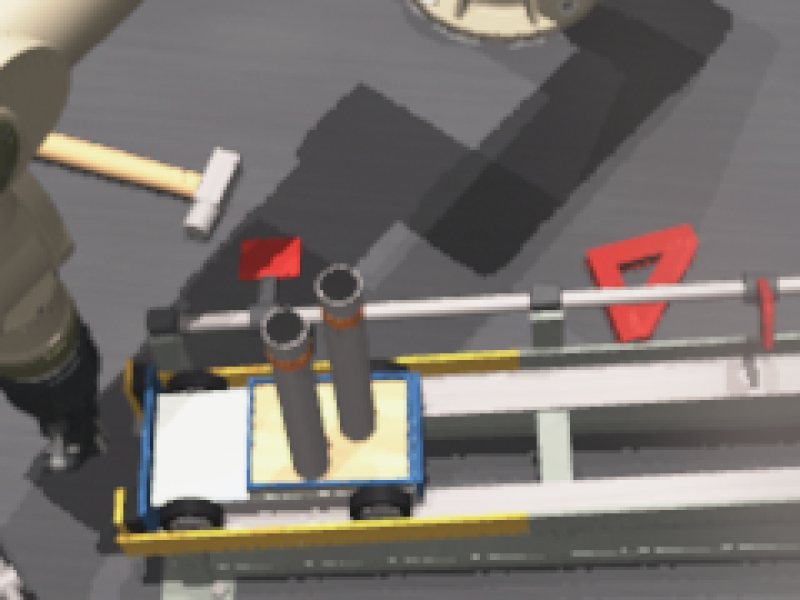

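The trolley's front lies against the pads (s ≈ −0.241) with both tubes upright and the hand about 35 mm clear. I'll raise the hand and hand in.

```bash
python3 -m pendant '[{"travel":[0.05,0,-0.2],"rot":[0,0,0],"fingers":-1},{"travel":[0.1,0,-0.5],"rot":[0,0,0],"fingers":-1},{"travel":[0.1,0,-0.8],"rot":[0,0,0],"fingers":-1},{"travel":[0.1,0,-0.8],"rot":[0,0,0],"fingers":-1},{"travel":[0.1,0,-0.8],"rot":[0,0,0],"fingers":-1}]'
python3 -W ignore -c "
from h import *
front('scene'); print(env.hand_in())"
```

```text
clock: 13.35
tcp_pos: [0.6453, -0.2894, 0.2119]
orientation: [-0.02, 0.752, -0.659, -0.021]
wrist_force: [0.2, 0.5, -0.5]
finger_gap: -0.0003
grip_force: 0.0
scene t 13.35 hand [-0.0045 -0.2977  0.13  ] front s [-0.2405 -0.239  -0.2378] F [ 0.2  0.5 -0.5]
the job is handed in; nothing more can be done
None
```

The job is handed in at about 13.4 s (no verdict came back): the trolley was released, caught and held short of the pads, then let down to rest against them with both tubes upright and the hand clear.

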